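# Close the shaker's clamp bar squarely on the tube rack

### The job

Close the clamp bar of the platform shaker up against the tube rack by turning the two upright bar-grip knobs on the platform clockwise, alternately, about 60 degrees at a time, until both ends of the bar have come home. The bar must stay nearly square on the way: it jams if it gets more than 6 degrees askew, which is one knob nearly a quarter turn ahead of the other. Move the bar only with its knobs, do not push it.

Things in the scene. Friction and masses are not known exactly. Their poses are not given: they have to be found in the camera images.
- knob_left_grip (a point): left clamp knob (+y end of the shaker): point on its vertical axis, at the height to grip. The black upright bar grip is 42 mm long, 14 thick, 32 tall; its top is 7 mm above this point, a black foot disc (44 mm across) 23 mm below. The frame turns with the knob: x lies along the grip (pinch across y), z up. The axis stays put; 50 mm round it is clear above the disc.
- knob_right_grip (a point): right clamp knob (-y end of the shaker): point on its vertical axis, at the height to grip. The black upright bar grip is 42 mm long, 14 thick, 32 tall; its top is 7 mm above this point, a black foot disc (44 mm across) 23 mm below. The frame turns with the knob: x lies along the grip (pinch across y), z up. The axis stays put; 50 mm round it is clear above the disc.
- knob_left (a joint): angle of the left clamp knob, rad: grows clockwise seen from above; 0 = fully open, 2.1 = stop, bar end at the rack. 1 rad drives the pin behind the left end of the bar 15 mm towards the rack (the pin starts up to 5 mm behind the bar). Starts at 0 to 0.3; stays where it is left; takes about 0.1 N m to turn. At 0 the grip lies along the shaker's x axis.
- knob_right (a joint): angle of the right clamp knob, rad: grows clockwise seen from above; 0 = fully open, 2.1 = stop, bar end at the rack. 1 rad drives the pin behind the right end of the bar 15 mm towards the rack (the pin starts up to 5 mm behind the bar). Starts at 0 to 0.3; stays where it is left; takes about 0.1 N m to turn. At 0 the grip lies along the shaker's x axis.
- clamp_bar: aluminium bar 250 mm long, 22 deep, 30 tall, with a black rubber pad, lying on the platform between knobs and tube rack; a steel pin behind each end, driven by that side's knob, pushes it towards the rack. Origin in the middle of its underside; y along the bar, x away from the rack, z up. Its top is 52 mm lower than the knobs' grip points. It travels about 27 mm along the shaker's -x.
- shaker: platform shaker, fixed: white case, dark platform 270 x 350 mm, 85 mm high. Origin under its middle, on the bench; x away from its console, y along the square bar. Knob axes at x +45, y +110 (left), -110 mm (right), grip points 167 mm up. White tube rack at x -100 to -45 mm, top 167 mm up. A loose small box between the knobs and a round bolt behind it are not part of the job.

How it is judged:
At the end, for the whole second after the job is handed in: Both knobs stand within 20 degrees (0.35 rad) of their closed stop at 2.1 rad, at rest; the bar lies on the platform with its middle within 10 mm of the rack and square to the shaker within 4 degrees (x of clamp_bar in the frame of shaker below -0.024 m and z of clamp_bar in the frame of shaker below 0.09 m and angle between the y axis of clamp_bar and the y axis of shaker, either way round below 0.07 rad and value of joint each of knob_left, knob_right above 1.75 rad and velocity of joint each of knob_left, knob_right below 0.1 rad/s); the robot touches nothing.
It fails at once if the clamp bar goes more than 6 degrees out of square with the shaker (angle between the y axis of clamp_bar and the y axis of shaker, either way round above 0.105 rad).
It fails at once if the bar is pushed directly (more than 5 N) instead of being moved by its knobs (contact force between any of the fingers, the arm and clamp_bar above 5 N).
It also fails if it takes over 61 s, if anything falls off the work surface, if the arm or the gripper's body presses on something with over 40 N, if the wrist force passes 120 N, or if a joint passes its speed limit or range.

### The arm

A 7-joint arm with a two-finger parallel gripper is mounted at the origin on the work surface. World frame = base frame: x ahead of the robot, y to its left, z up, the work surface at z = 0. Lengths are in m, angles in rad, forces in N, time in s.
With the tool pointing down it reaches from about 0.4 to 0.875 m from the base axis. Payload 19.3 kg.
Tool frame: the origin (TCP) lies at the very end of the fingers, on their centre line; the grasp point (between the pads) lies 19 mm behind it; z points along the fingers, y is the line along which they close (so a half turn about z gives the same grasp; the last joint's range is limited). The gripper opens to 85 mm and grips with 20 to 120 N. Pads are 22 mm wide; open, the fingers measure 114 mm over their backs; the gripper's body (76 mm by 85 mm) begins 54 mm behind the grasp point. The pads swing forward as they close: fully open they stand 13 mm farther back than shut.
Start: joints at [-1.215, 0.521, -0.036, 1.599, 0.021, 1.021, -0.113], TCP at [0.258, 0.569, 0.231] pointing down, gripper open.
Joint ranges: [-2.91, 2.91], [-0.3, 2.13], [-1.5, 1.42], [0.17, 2.43], [-1.26, 4.41], [0.16, 1.93], [-2.52, 2.52]. Speed limits (rad/s): [1.89, 1.89, 2.39, 2.39, 3.01, 3.01, 3.01].

### API

Orientations are given as [roll, pitch, yaw] about the fixed x, y, z axes, in that order (R = Rz(yaw) Ry(pitch) Rx(roll)).
In Python, from workcell import bot gives the robot as it stands. The module is installed in compiled form; this text tells all that it offers.
- The arm moves only by the tool apply_moves, never from a script. Its arguments are lists of equal length, an entry for each row: "claw": the finger opening in m, from 0 to 0.0854; "xyz": the shift along the tool's x, y, z in m, a list of three; "twist": the turn, a rotation vector about the tool's x, y, z in rad, a list of three. A call has 1 to 20 rows; each row shifts and turns the commanded pose from where the row before left it, along the tool's axes as they then stand; what a row does not reach is not made up. A row lasts 1/10 s, in which the tool goes at most 50 mm and 8.59 degrees, less where a joint would pass 70% of its speed; a pose out of reach is approached as far as the arm can. A call with a gripper value outside its range is refused whole. The fingers move at their own pace and stop on an object; "force" is the grip in N (left out, the last holds). Time passes only in rows, so rows that do not move let the fingers close. It gives the time, the measured TCP pose, the force, the opening and the grip force at its end, in the units of the state.
- bot.observe(): the state, without advancing time (a new reading comes with each control period).
- bot.grab_frame(name): name is "scene" or "top" or "wrist"; returns a dict with "img" (420x560x3 uint8, red, green, blue), "vfov" (degrees; the focal length in pixels is half the picture's height over the tangent of half this angle, whatever the lens; pixels are square), "cx", "cy" (the principal point, pixels), "distortion" ([k1, k2, p1, p2, k3] as OpenCV has them; the pictures are not rectified), "view" (4x4, takes a point from world to camera coordinates). Camera axes: x right, y up, looking along -z (the intrinsics and any distortion apply to the point x, -y, -z); pixel columns grow to the right and rows downward; lengths in m; the calibration is good to about 2 mm. A picture is of the moment at which its call begins. There is no depth.
- bot.job_done(): hands the job in; it is judged then, once.
Trained networks look in the newest picture that a camera, given by its name, has taken for a name from the list of things; names that differ only in an ending like _2 or _b are one class to them, and where a whole thing is asked for, a point or a joint stands for the part that bears it (a point fixed in the world has none). Each returns a list of dicts, best first, with "score" (0 to 1); they miss things now and then, are a little off and sometimes report something else, mostly with a low value. They report only what shows in the picture. A call takes as long as a camera call.
- bot.find_in(camera, query): "position" ([x, y, z] in m, in world coordinates, good to about 4 mm: the middle of the surface that is visible of it).
The state is a dict: "clock": time; "qpos": joint angles; "qd": joint speeds; "joint_efforts": joint torques, N m; "position": TCP position; "tool_rot": TCP orientation; "force": force on the tool from outside, world axes, zero at the start; "moment": the same for the moment, N m; "grip_width": finger opening in m; "finger_force": force on a finger pad.
Only numpy, scipy, OpenCV 4.12 (cv2) and the standard library are available. Lean on these libraries where they do the work, as an engineer would, in place of code of your own. Each camera call takes 0.05 s, during which the arm holds its last target. There are 200 camera calls.

## Working session

There is one attempt and no reset: what is moved stays moved. The work goes in short steps, Python scripts to look and compute and a tool call to move; the robot and the scene stay as the last step left them, time stands still between calls to the robot, and variables do not carry over. Pictures are saved under pics/ and viewed, at most 10 in all, crops included, and the job is handed in when it is done.

Besides the shell and the picture viewer there is one more tool, called after "Request:" by a JSON object that holds its "api" and its "payload". apply_moves: Moves the arm, as the interface text tells. Its arguments: {"type":"object","properties":{"claw":{"type":"array"},"xyz":{"type":"array"},"twist":{"type":"array"},"force":{"type":"number"}},"required":["claw","xyz","twist"]}

```bash
mkdir -p pics; cat > h.py <<'E'
import numpy as np, cv2
from workcell import bot
def cam(n,fn=None):
    f=bot.grab_frame(n)
    if fn: cv2.imwrite('pics/'+fn,f['img'][:,:,::-1])
    h=f['img'].shape[0]; fl=h/2/np.tan(np.radians(f['vfov'])/2)
    K=np.array([[fl,0,f['cx']],[0,fl,f['cy']],[0,0,1]]); return f,K
def unproj(f,K,px,z):
    px=np.array(px,float).reshape(-1,1,2); n=cv2.undistortPoints(px,K,np.array(f['distortion'],float))[:,0]
    V=np.array(f['view']); R=V[:3,:3]; c=-R.T@V[:3,3]
    d=np.c_[n[:,0],-n[:,1],-np.ones(len(n))]@R
    return c+d*((z-c[2])/d[:,2])[:,None]
def proj(f,K,P):
    V=np.array(f['view']); P=np.atleast_2d(P); p=P@V[:3,:3].T+V[:3,3]; p=p*[1,-1,-1]
    return cv2.projectPoints(p,np.zeros(3),np.zeros(3),K,np.array(f['distortion'],float))[0][:,0]
E
python3 - <<'E'
from h import *
s=bot.observe(); print(s)
for n in ['top','scene']:
    f,K=cam(n,n+'0.png')
    for q in ['knob_left_grip','knob_right_grip','knob_left','clamp_bar','shaker']:
        print(n,q,[(np.round(d['position'],3),round(d['score'],2)) for d in bot.find_in(n,q)])
E
```

```text
{'clock': 0.0, 'qpos': array([-1.21518034,  0.5220197 , -0.03631432,  1.60001104,  0.02117519,
        1.02111487, -0.11284124]), 'qd': array([-0.00162539, -0.00012793,  0.00055273,  0.00042283,  0.00118002,
        0.0011305 , -0.00116982]), 'joint_efforts': array([-1.38969161e-03, -9.27128434e+01,  1.97961532e+00, -3.69937491e+01,
        1.78611057e-02,  8.27382464e-03, -7.72969247e-05]), 'position': array([0.25805655, 0.5688555 , 0.23072125]), 'tool_rot': array([-3.14042585e+00,  6.99385264e-05,  2.71570123e+00]), 'force': array([-0.14087876, -0.08631786, -0.1446688 ]), 'moment': array([ 0.03231542, -0.00852434,  0.01163804]), 'finger_force': 0.0, 'grip_width': 0.08528404354446707}
top knob_left_grip [(array([0.589, 0.038, 0.143]), 0.57)]
top knob_right_grip [(array([ 0.516, -0.161,  0.155]), 0.83), (array([0.587, 0.04 , 0.143]), 0.27)]
top knob_left [(array([0.585, 0.044, 0.141]), 0.69)]
top clamp_bar [(array([ 0.502, -0.044,  0.116]), 0.89)]
top shaker [(array([ 0.494, -0.033,  0.086]), 0.9)]
scene knob_left_grip [(array([0.597, 0.043, 0.155]), 0.89)]
scene knob_right_grip [(array([ 0.522, -0.163,  0.16 ]), 0.62)]
scene knob_left []
scene clamp_bar [(array([ 0.503, -0.048,  0.116]), 0.94), (array([ 0.543, -0.028,  0.089]), 0.39), (array([0.596, 0.041, 0.152]), 0.34)]
scene shaker [(array([ 0.545, -0.028,  0.087]), 0.76), (array([ 0.504, -0.051,  0.115]), 0.35), (array([ 0.521, -0.162,  0.159]), 0.17)]
```

View pics/top0.png

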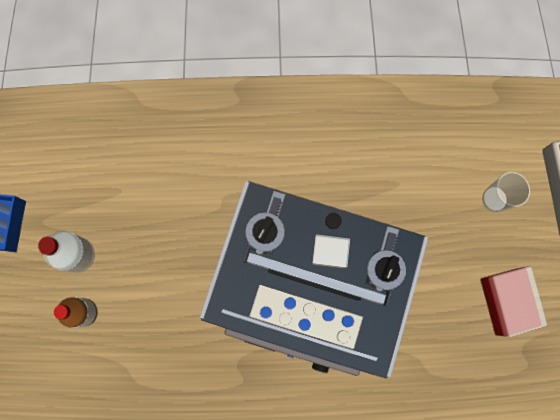

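View pics/scene0.png

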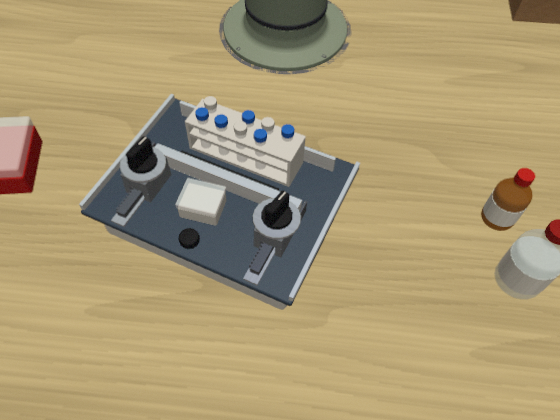

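The top view shows the shaker, with the left knob at about (265,232) and the right at (387,269). The platform corners are near (248,182), (426,237), (388,377) and (203,320). Next I'll zoom in to get the grip directions.

```bash
python3 - <<'E'
from h import *
f,K=cam('top'); im=f['img'][:,:,::-1]
a=cv2.resize(im[205:260,235:295],None,fx=6.5,fy=6.5,interpolation=cv2.INTER_CUBIC)
b=cv2.resize(im[242:297,357:417],None,fx=6.5,fy=6.5,interpolation=cv2.INTER_CUBIC)
g,Kg=cam('scene'); jm=g['img'][:,:,::-1]
c=cv2.resize(jm[130:220,105:315],None,fx=3.7,fy=2.6,interpolation=cv2.INTER_CUBIC)[:,:780]
cv2.imwrite('pics/crop.png',np.vstack([np.hstack([a,b]),c])[:600])
P=unproj(f,K,[(248,182),(426,237),(388,377),(203,320)],0.085); print(P.round(4))
print([np.linalg.norm(P[i]-P[i-1]).round(4) for i in range(4)], P.mean(0))
print(unproj(f,K,[(265,232),(387,269)],0.174).round(4))
for n,p in(('top',(f,K)),('scene',(g,Kg))): print(n,-np.array(p[0]['view'])[:3,:3].T@np.array(p[0]['view'])[:3,3])
E
```

```text
Traceback (most recent call last):
ValueError: all the input array dimensions except for the concatenation axis must match exactly, but along dimension 1, the array at index 0 has size 780 and the array at index 1 has size 777
```

```bash
python3 - <<'E'
from h import *
f,K=cam('top'); im=f['img'][:,:,::-1]
a=cv2.resize(im[205:260,235:295],None,fx=6.5,fy=6.5,interpolation=cv2.INTER_CUBIC)
b=cv2.resize(im[242:297,357:417],None,fx=6.5,fy=6.5,interpolation=cv2.INTER_CUBIC)
g,Kg=cam('scene'); jm=g['img'][:,:,::-1]
c=cv2.resize(jm[130:220,105:315],(780,240),interpolation=cv2.INTER_CUBIC)
cv2.imwrite('pics/crop.png',np.vstack([np.hstack([a,b]),c])[:600])
P=unproj(f,K,[(248,182),(426,237),(388,377),(203,320)],0.085); print(P.round(4))
print([np.linalg.norm(P[i]-P[i-1]).round(4) for i in range(4)], P.mean(0))
print(unproj(f,K,[(265,232),(387,269)],0.174).round(4))
for n,p in(('top',(f,K)),('scene',(g,Kg))): print(n,-np.array(p[0]['view'])[:3,:3].T@np.array(p[0]['view'])[:3,3])
E
```

```text
[[ 0.6884  0.0722  0.085 ]
 [ 0.5755 -0.2556  0.085 ]
 [ 0.3263 -0.1693  0.085 ]
 [ 0.4371  0.1567  0.085 ]]
[np.float64(0.2652), np.float64(0.3467), np.float64(0.2638), np.float64(0.3443)] [ 0.50682325 -0.04902832  0.085     ]
[[ 0.5789  0.0409  0.174 ]
 [ 0.5119 -0.1577  0.174 ]]
top [0.44866832 0.02701397 0.98284759]
scene [0.98971013 0.07422417 0.75249159]
```

View pics/crop.png

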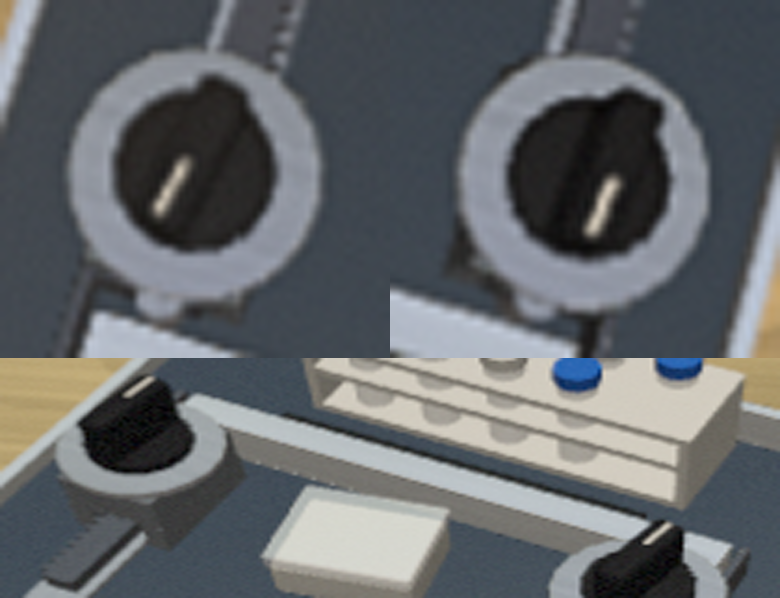

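The crop shows both grips with a white pointer line. The left line runs from about px (263.5,229.6) to (259.3,237.8), and the right from (391.3,269.7) to (388.1,277.8). The foot discs are centred near (265,231.5) and (387.5,269).

```bash
python3 - <<'E'
from h import *
f,K=cam('top')
g,Kg=cam('scene')
D=unproj(f,K,[(265,231.5),(387.5,268.9)],0.144); print('disc',D.round(4), np.linalg.norm(D[0]-D[1]), np.degrees(np.arctan2(-(D[0]-D[1])[0],(D[0]-D[1])[1])))
Ps=unproj(f,K,[(263.5,229.6),(259.3,237.8),(391.3,269.7),(388.1,277.8)],0.174); print(Ps.round(4))
for i in (0,2):
    d=Ps[i]-Ps[i+1]; print('grip yaw',np.degrees(np.arctan2(d[1],d[0])), np.linalg.norm(d))
# scene pointer: crop scale
s=lambda u,v:(105+u*210/780,130+(v-358)*90/240)
Q=unproj(g,Kg,[s(155,378),s(125,395),s(675,524),s(645,543)],0.174);print(Q.round(4))
for i in (0,2):
    d=Q[i+1]-Q[i]; print('scene yaw',np.degrees(np.arctan2(d[1],d[0])), np.linalg.norm(d))
E
```

```text
disc [[ 0.5845  0.0414  0.144 ]
 [ 0.5143 -0.1655  0.144 ]] 0.21846960907798893 -18.742805949170137
[[ 0.5829  0.0433  0.174 ]
 [ 0.5694  0.0505  0.174 ]
 [ 0.5105 -0.1648  0.174 ]
 [ 0.4974 -0.1587  0.174 ]]
grip yaw -28.097184850778063 0.015280098506131146
grip yaw -25.245556718187608 0.014465709745596656
[[ 0.4985 -0.155   0.174 ]
 [ 0.5117 -0.1635  0.174 ]
 [ 0.5707  0.0548  0.174 ]
 [ 0.5837  0.0452  0.174 ]]
scene yaw -32.560194880445366 0.01570988509169136
scene yaw -36.43204486528859 0.01618506671298065
```

Request:
{"api": "apply_moves", "payload": {"claw": [0.06,0.06,0.06,0.06,0.06,0.06,0.06,0.06,0.06,0.06,0.06,0.06,0.06,0.06,0.06,0.06,0.06,0.06,0.06,0.06], "xyz": [[0,0,-0.04],[0,0,-0.04],[-0.0287,-0.0192,0],[-0.0287,-0.0192,0],[-0.0287,-0.0192,0],[-0.0287,-0.0192,0],[-0.0287,-0.0192,0],[-0.0287,-0.0192,0],[-0.0287,-0.0192,0],[-0.0287,-0.0192,0],[-0.0287,-0.0192,0],[-0.0287,-0.0192,0],[-0.0287,-0.0192,0],[-0.0287,-0.0192,0],[-0.0287,-0.0192,0],[-0.0287,-0.0192,0],[-0.0287,-0.0192,0],[-0.0287,-0.0192,0],[-0.0287,-0.0192,0],[-0.0287,-0.0192,0]], "twist": [[0,0,0],[0,0,0],[0,0,0],[0,0,0],[0,0,0],[0,0,0],[0,0,0],[0,0,0],[0,0,0],[0,0,0],[0,0,0],[0,0,0],[0,0,0],[0,0,0],[0,0,0],[0,0,0],[0,0,0],[0,0,0],[0,0,0],[0,0,0]], "force": 40}}

```text
clock: 2.9
position: [0.5865, 0.0398, 0.3115]
tool_rot: [3.141, 0.0, 2.716]
force: [0.3, 1.3, -0.2]
grip_width: 0.06
finger_force: 0.0
```

```bash
python3 - <<'E'
from h import *
s=bot.observe(); print(s['clock'],s['qpos'].round(3),s['position'].round(4),s['tool_rot'].round(4))
f,K=cam('wrist','w1.png'); print(f['vfov'],np.array(f['view']).round(3)); print(proj(f,K,[[.585,.0405,.174],[.585,.0405,.144],[.5138,-.1677,.174]]))
E
```

```text
2.9 [-0.318  0.394  0.21   1.61  -0.088  1.146  1.057] [0.5865 0.0398 0.3115] [3.1414e+00 2.0000e-04 2.7159e+00]
64.06465665834077 [[ 0.414  0.911  0.001 -0.278]
 [-0.874  0.397 -0.278  0.555]
 [-0.254  0.115  0.96  -0.312]
 [ 0.     0.     0.     1.   ]]
[[277.6065347  200.72786285]
 [277.51202685 193.0432045 ]
 [ 36.60515849 223.91611558]]
```

View pics/w1.png

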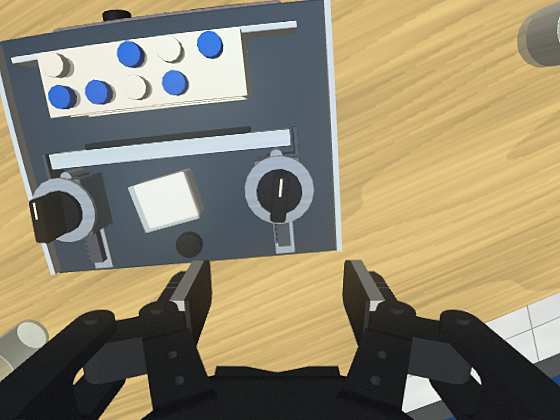

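The wrist view shows the left knob at about (279,192), 1–2 px from the prediction, with its pointer running from (282,180) to (280,197). The right knob is at about (60,212).

```bash
python3 - <<'E'
from h import *
f,K=cam('wrist'); im=f['img']
for n,(x0,x1,y0,y1) in dict(L=(262,300,170,212),R=(25,50,195,228)).items():
    m=(im[y0:y1,x0:x1].min(2)>190); m=cv2.morphologyEx(m.astype(np.uint8),cv2.MORPH_OPEN,np.ones((1,1)))
    nl,lab,st,ce=cv2.connectedComponentsWithStats(m)
    for i in range(1,nl):
        if st[i,4]<8: continue
        ys,xs=np.where(lab==i); p=np.c_[xs+x0,ys+y0].astype(float)
        W=unproj(f,K,p,.174)[:,:2]; c=W.mean(0); u,s,v=np.linalg.svd(W-c); d=v[0]*np.sign(v[0][0])
        t=(W-c)@d; print(n,st[i],p.mean(0).round(1),c.round(4),'yaw',np.degrees(np.arctan2(d[1],d[0])).round(1),'len',np.ptp(t).round(4),'inner end',(c+d*t.max()).round(4))
E
```

```text
L [22  4  4 18 33] [285.5 182.8] [0.5756 0.0471] yaw -29.9 len 0.0147 inner end [0.5819 0.0435]
R [13  4  4 17 24] [ 39.4 207. ] [ 0.5029 -0.1615] yaw -25.9 len 0.0148 inner end [ 0.5096 -0.1648]
```

Request:
{"api": "apply_moves", "payload": {"claw": [0.06,0.06,0.06,0.06,0.06,0.06,0.06,0.06,0.06,0.06,0.06,0.06,0.06,0.06,0.06,0.06,0.06,0.06,0.06,0.06], "xyz": [[0.0019,0.0005,0],[0,0,0.003],[0,0,0.003],[0,0,0.003],[0,0,0.003],[0,0,0.003],[0,0,0.003],[0,0,0.003],[0,0,0.003],[0,0,0.003],[0,0,0.003],[0,0,0.003],[0,0,0.003],[0,0,0.003],[0,0,0.003],[0,0,0.003],[0,0,0.003],[0,0,0.003],[0,0,0.003],[0,0,0.003]], "twist": [[0,0,-0.145],[0,0,-0.145],[0,0,-0.145],[0,0,-0.145],[0,0,-0.145],[0,0,-0.145],[0,0,-0.145],[0,0,-0.145],[0,0,-0.145],[0,0,-0.145],[0,0,-0.145],[0,0,-0.145],[0,0,-0.145],[0,0,-0.145],[0,0,-0.145],[0,0,-0.145],[0,0,-0.145],[0,0,-0.145],[0,0,-0.145],[0,0,-0.145]]}}

```text
clock: 5.0
position: [0.5585, 0.0723, 0.2189]
tool_rot: [3.082, -0.029, -1.155]
force: [-1.7, 4.5, 2.0]
grip_width: 0.0599
finger_force: 0.0
```

Request:
{"api": "apply_moves", "payload": {"claw": [0.06,0.06], "xyz": [[0,0,0],[0,0,0]], "twist": [[0,0,-0.144],[0,0,0]]}}

```text
clock: 5.2
position: [0.5376, 0.1034, 0.1991]
tool_rot: [3.084, -0.052, -1.037]
force: [0.0, -1.0, 1.2]
grip_width: 0.0597
finger_force: 0.0
```

```bash
cat >> h.py <<'E'
def goto(P,yaw):  # tool-frame shift and z twist needed
    from scipy.spatial.transform import Rotation as R
    s=bot.observe(); Rt=R.from_euler('xyz',s['tool_rot']).as_matrix()
    y=s['tool_rot'][2]; d=(y-np.radians(yaw)+np.pi/2)%np.pi-np.pi/2
    print(s['clock'],s['qpos'].round(2),s['position'].round(4),'yaw',np.degrees(y).round(1),'w',s['grip_width'],'shift',(Rt.T@(np.array(P)-s['position'])).round(4),'twist',round(d,3))
E
python3 -c "
from h import *
goto([.585,.041,.15],-30)"
```

```text
5.2 [ 0.53  0.95 -1.5   1.77  0.97  1.47  2.52] [0.5376 0.1034 0.1991] yaw -59.4 w 0.05972916178944604 shift [ 0.0752 -0.0121  0.0525] twist -0.514
```

Joint 7 runs the opposite way to what I assumed and is now at its limit. I'll lift and unwind it, since the original orientation had the right range.

Request:
{"api": "apply_moves", "payload": {"claw": [0.06,0.06,0.06,0.06,0.06,0.06,0.06,0.06,0.06,0.06,0.06,0.06,0.06,0.06,0.06,0.06,0.06,0.06,0.06,0.06], "xyz": [[0,0,-0.02],[0,0,-0.02],[0,0,-0.02],[0,0,0],[0,0,0],[0,0,0],[0,0,0],[0,0,0],[0,0,0],[0,0,0],[0,0,0],[0,0,0],[0,0,0],[0,0,0],[0,0,0],[0,0,0],[0,0,0],[0,0,0],[0,0,0],[0,0,0]], "twist": [[0,0,0.1],[0,0,0.14],[0,0,0.14],[0,0,0.14],[0,0,0.14],[0,0,0.14],[0,0,0.14],[0,0,0.14],[0,0,0.14],[0,0,0.14],[0,0,0.14],[0,0,0.14],[0,0,0.14],[0,0,0.14],[0,0,0.14],[0,0,0.14],[0,0,0.14],[0,0,0.14],[0,0,0.14],[0,0,0]]}}

```text
clock: 7.2
position: [0.5419, 0.1051, 0.2617]
tool_rot: [-3.068, 0.02, 2.612]
force: [-0.9, -0.4, -0.3]
grip_width: 0.0601
finger_force: 0.0
```

```bash
python3 -c "
from h import *
goto([.585,.041,.23],-30);print(bot.observe()['tool_rot'])"
```

```text
7.2 [ 0.34  0.55 -0.99  1.7   0.54  1.23  0.25] [0.5419 0.1051 0.2617] yaw 149.7 w 0.06009134164260385 shift [-0.0689 -0.0311  0.0355] twist -0.006
[-3.06776595  0.0203888   2.61246516]
```

```bash
cat >> h.py <<'E'
def goto(P,yaw):
    from scipy.spatial.transform import Rotation as R
    s=bot.observe(); Rt=R.from_euler('xyz',s['tool_rot']); y=s['tool_rot'][2]
    d=(y-np.radians(yaw)+np.pi/2)%np.pi-np.pi/2
    tw=(Rt.inv()*R.from_euler('xyz',[np.pi,0,y-d])).as_rotvec()
    print(s['clock'],s['qpos'].round(2),s['position'].round(4),'yaw',np.degrees(y).round(1),'w',s['grip_width'].round(4),'shift',Rt.inv().apply(np.array(P)-s['position']).round(4),'twist',tw.round(3))
E
python3 -c "
from h import *
goto([.585,.041,.23],-30)"
```

```text
Traceback (most recent call last):
  File "h.py", line 26, in goto
    print(s['clock'],s['qpos'].round(2),s['position'].round(4),'yaw',np.degrees(y).round(1),'w',s['grip_width'].round(4),'shift',Rt.inv().apply(np.array(P)-s['position']).round(4),'twist',tw.round(3))
                                                                                                ^^^^^^^^^^^^^^^^^^^^^
AttributeError: 'float' object has no attribute 'round'
```

```bash
sed -i "s/s\['grip_width'\].round(4)/round(s['grip_width'],4)/" h.py
python3 -c "
from h import *
goto([.585,.041,.23],-30)"
```

```text
7.2 [ 0.34  0.55 -0.99  1.7   0.54  1.23  0.25] [0.5419 0.1051 0.2617] yaw 149.7 w 0.0601 shift [-0.0689 -0.0311  0.0355] twist [-0.074  0.02  -0.006]
```

Request:
{"api": "apply_moves", "payload": {"claw": [0.06,0.06,0.06,0.06,0.06,0.06], "xyz": [[-0.0172,-0.0078,0.0089],[-0.0172,-0.0078,0.0089],[-0.0172,-0.0078,0.0089],[-0.0172,-0.0078,0.0089],[0,0,0],[0,0,0]], "twist": [[0,0,0],[0,0,0],[0,0,0],[0,0,0],[-0.074,0.02,-0.006],[0,0,0]]}}

```text
clock: 7.8
position: [0.5852, 0.0379, 0.228]
tool_rot: [3.141, -0.003, 2.618]
force: [-0.3, -1.0, -0.2]
grip_width: 0.0598
finger_force: 0.0
```

```bash
python3 -c "
from h import *
goto([.585,.041,.15],-30)"
```

```text
7.8 [ 0.48  0.63 -0.98  1.67  0.57  1.15  0.4 ] [0.5852 0.0379 0.228 ] yaw 150.0 w 0.0598 shift [0.0016 0.0025 0.078 ] twist [ 0.001 -0.003 -0.   ]
```

Request:
{"api": "apply_moves", "payload": {"claw": [0.06,0.06,0.06,0.06,0.0,0.0,0.0,0.0,0.0,0.0], "xyz": [[0.0016,0.0025,0.026],[0,0,0.026],[0,0,0.026],[0,0,0],[0,0,0],[0,0,0],[0,0,0],[0,0,0],[0,0,0],[0,0,0]], "twist": [[0,0,0],[0,0,0],[0,0,0],[0,0,0],[0,0,0],[0,0,0],[0,0,0],[0,0,0],[0,0,0],[0,0,0]], "force": 40}}

```text
clock: 8.8
position: [0.5847, 0.0433, 0.1524]
tool_rot: [-3.14, 0.0, 2.62]
force: [-5.9, -5.2, 11.2]
grip_width: 0.0129
finger_force: 39.4
```

```bash
python3 -c "
from h import *
goto([.585,.041,.15],-30);s=bot.observe();print(s['force'],s['moment'],s['finger_force'])"
```

```text
8.8 [ 0.43  0.72 -0.92  1.74  0.66  1.02  0.32] [0.5847 0.0433 0.1524] yaw 150.1 w 0.0129 shift [-0.0014 -0.0018  0.0025] twist [-0.001  0.     0.002]
[-5.93003537 -5.23202519 11.16663967] [-0.83554744  1.11598292 -0.01562745] 39.448122382164
```

Request:
{"api": "apply_moves", "payload": {"claw": [0,0,0,0,0,0,0,0,0,0,0,0,0,0,0], "xyz": [[0,-0.002,-0.002],[0,0,0],[0,0,0],[0,0,0],[0,0,0],[0,0,0],[0,0,0],[0,0,0],[0,0,0],[0,0,0],[0,0,0],[0,0,0],[0,0,0],[0,0,0],[0,0,0]], "twist": [[0,0,0],[0,0,0.08],[0,0,0.08],[0,0,0.08],[0,0,0.08],[0,0,0.08],[0,0,0.08],[0,0,0.08],[0,0,0.08],[0,0,0.08],[0,0,0.08],[0,0,0.08],[0,0,0.08],[0,0,0.08],[0,0,0]]}}

```text
clock: 10.3
position: [0.5855, 0.0438, 0.153]
tool_rot: [3.138, -0.004, 1.579]
force: [22.1, 10.8, -32.2]
grip_width: 0.013
finger_force: 41.9
```

```bash
python3 -c "
from h import *
goto([.585,.041,.15],-90);s=bot.observe();print(s['force'],s['moment'],s['finger_force'])"
```

```text
10.3 [ 0.29  0.63 -0.68  1.75  0.48  0.92 -0.58] [0.5855 0.0438 0.153 ] yaw 90.5 w 0.013 shift [-0.0028 -0.0006  0.003 ] twist [ 0.003 -0.004  0.008]
[ 22.12714904  10.80812481 -32.24315227] [ 2.10971819 -4.78338637 -0.06616478] 41.91462993621826
```

Request:
{"api": "apply_moves", "payload": {"claw": [0.06,0.06,0.06,0.06,0.06,0.06,0.06,0.06,0.06,0.06,0.06,0.06,0.06,0.06,0.06,0.06,0.06,0.06,0.06,0.06], "xyz": [[0,0,0],[0,0,0],[0,0,0],[0,0,-0.04],[0,0,-0.04],[-0.035,-0.0119,0],[-0.035,-0.0119,0],[-0.035,-0.0119,0],[-0.035,-0.0119,0],[-0.035,-0.0119,0],[-0.035,-0.0119,0],[0,0,0],[0,0,0],[0,0,0],[0,0,0],[0,0,0],[0,0,0],[0,0,0],[0,0,0],[0,0,0]], "twist": [[0,0,0],[0,0,0],[0,0,0],[0,0,0],[0,0,0],[0,0,0],[0,0,0],[0,0,0],[0,0,0],[0,0,0],[0,0,0],[0,0,-0.139],[0,0,-0.139],[0,0,-0.139],[0,0,-0.139],[0,0,-0.139],[0,0,-0.139],[0,0,-0.139],[0,0,-0.139],[0,0,0]]}}

```text
clock: 12.3
position: [0.5142, -0.1687, 0.2333]
tool_rot: [-3.142, -0.001, 2.695]
force: [-0.7, 0.3, 0.1]
grip_width: 0.0597
finger_force: 0.0
```

```bash
python3 -c "
from h import *
goto([.514,-.166,.152],-26);s=bot.observe();print(s['force'],s['moment'],s['finger_force'])
cam('top','t2.png')
im=cv2.imread('pics/t2.png');cv2.imwrite('pics/t2c.png',cv2.resize(im[170:390,190:440],None,fx=2.4,fy=2.4,interpolation=cv2.INTER_CUBIC))"
```

```text
12.3 [ 0.91  0.55 -0.99  1.78  0.51  1.09  0.86] [ 0.5142 -0.1687  0.2333] yaw 154.4 w 0.0597 shift [0.0012 0.0024 0.0813] twist [-0.    -0.001  0.007]
[-0.65944743  0.30903041  0.1288818 ] [-0.03269311  0.03093551  0.00944535] 0.0
```

View pics/t2c.png

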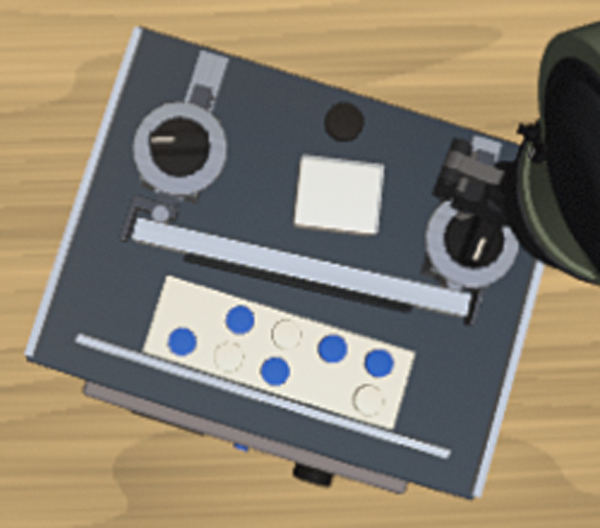

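The left knob's pointer has turned about 60° and the left end of the bar has advanced, so the bar is mildly skewed as expected. Next is the right knob.

Request:
{"api": "apply_moves", "payload": {"claw": [0.06,0.06,0.06,0.06,0.0,0.0,0.0,0.0,0.0,0.0], "xyz": [[0.001,0.001,0.026],[0,0,0.026],[0,0,0.028],[0,0,0],[0,0,0],[0,0,0],[0,0,0],[0,0,0],[0,0,0],[0,0,0]], "twist": [[0,0,0],[0,0,0],[0,0,0],[0,0,0],[0,0,0],[0,0,0],[0,0,0],[0,0,0],[0,0,0],[0,0,0]], "force": 40}}

```text
clock: 13.35
position: [0.5148, -0.1664, 0.1546]
tool_rot: [3.14, 0.001, 2.693]
force: [0.5, 5.1, 8.4]
grip_width: 0.0133
finger_force: 41.0
```

```bash
python3 -c "
from h import *
goto([.514,-.166,.152],-26);s=bot.observe();print(s['force'],s['moment'],s['finger_force'])"
```

```text
13.35 [ 0.85  0.64 -0.91  1.86  0.62  0.95  0.77] [ 0.5148 -0.1664  0.1546] yaw 154.3 w 0.0133 shift [ 0.0009 -0.      0.0026] twist [0.001 0.001 0.005]
[0.54791955 5.0966974  8.39425697] [ 1.05684817 -0.06887129 -0.00162927] 40.998605489730835
```

Request:
{"api": "apply_moves", "payload": {"claw": [0,0,0,0,0,0,0,0,0,0,0,0,0,0,0], "xyz": [[0,0.001,0],[0,0,0],[0,0,0],[0,0,0],[0,0,0],[0,0,0],[0,0,0],[0,0,0],[0,0,0],[0,0,0],[0,0,0],[0,0,0],[0,0,0],[0,0,0],[0,0,0]], "twist": [[0,0,0.08],[0,0,0.08],[0,0,0.08],[0,0,0.08],[0,0,0.08],[0,0,0.08],[0,0,0.08],[0,0,0.08],[0,0,0.08],[0,0,0.08],[0,0,0.08],[0,0,0.08],[0,0,0.08],[0,0,0.08],[0,0,0]]}}

```text
clock: 14.85
position: [0.5141, -0.1666, 0.1546]
tool_rot: [-3.141, 0.001, 1.569]
force: [-7.3, -0.2, 15.3]
grip_width: 0.0133
finger_force: 41.8
```

```bash
python3 -c "
from h import *
goto([.585,.042,.15],-90);s=bot.observe();print(s['force'],s['moment'],s['finger_force'])"
```

```text
14.85 [ 0.67  0.56 -0.64  1.87  0.43  0.86 -0.19] [ 0.5141 -0.1666  0.1546] yaw 89.9 w 0.0133 shift [0.2088 0.0705 0.0043] twist [-0.001  0.001 -0.002]
[-7.30150152 -0.2255272  15.28082078] [-0.15748078  1.86820054 -0.10213583] 41.82698965072632
```

Request:
{"api": "apply_moves", "payload": {"claw": [0.06,0.06,0.06,0.06,0.06,0.06,0.06,0.06,0.06,0.06,0.06,0.06,0.06], "xyz": [[0,0,0],[0,0,0],[0,0,0],[0,0,-0.04],[0,0,-0.04],[0.0348,0.0118,0],[0.0348,0.0118,0],[0.0348,0.0118,0],[0.0348,0.0118,0],[0.0348,0.0118,0],[0.0348,0.0118,0],[0,0,0],[0,0,0]], "twist": [[0,0,0],[0,0,0],[0,0,0],[0,0,0],[0,0,0],[0,0,0],[0,0,0],[0,0,0],[0,0,0],[0,0,0],[0,0,0],[0,0,0],[0,0,0]]}}

```text
clock: 16.15
position: [0.5846, 0.0435, 0.233]
tool_rot: [-3.14, -0.001, 1.574]
force: [0.5, -0.9, 1.2]
grip_width: 0.0601
finger_force: 0.0
```

```bash
python3 -c "
from h import *
goto([.585,.042,.152],-89.5);s=bot.observe();print(s['force'],s['moment'],s['finger_force'])
cam('top','t3.png')
im=cv2.imread('pics/t3.png');cv2.imwrite('pics/t3c.png',cv2.resize(im[170:390,190:440],None,fx=2.4,fy=2.4,interpolation=cv2.INTER_CUBIC))"
```

```text
16.15 [ 0.31  0.54 -0.71  1.68  0.39  1.07 -0.51] [0.5846 0.0435 0.233 ] yaw 90.2 w 0.0601 shift [-0.0015  0.0005  0.081 ] twist [-0.002 -0.001 -0.005]
[ 0.53151108 -0.93334681  1.19996469] [ 0.006862   -0.03324623  0.01110163] 0.0
```

View pics/t3c.png

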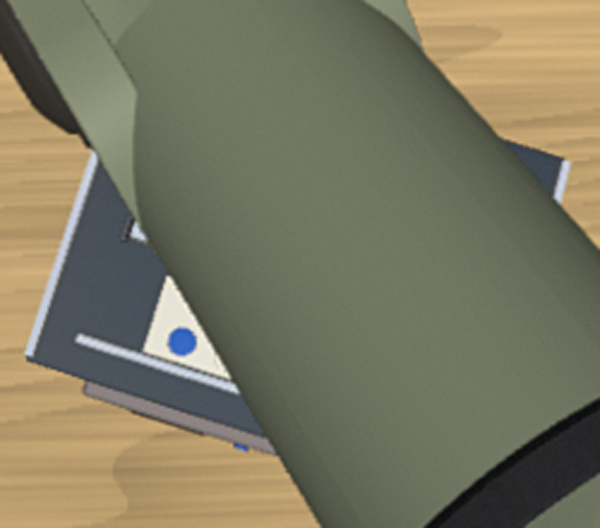

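The arm blocks the top camera here, but the right turn's gripped yaw readings were clean, so I'll carry on.

Request:
{"api": "apply_moves", "payload": {"claw": [0.06,0.06,0.06,0.06,0.0,0.0,0.0,0.0,0.0,0.0], "xyz": [[-0.0015,0,0.026],[0,0,0.026],[0,0,0.027],[0,0,0],[0,0,0],[0,0,0],[0,0,0],[0,0,0],[0,0,0],[0,0,0]], "twist": [[0,0,0],[0,0,0],[0,0,0],[0,0,0],[0,0,0],[0,0,0],[0,0,0],[0,0,0],[0,0,0],[0,0,0]], "force": 40}}

```text
clock: 17.2
position: [0.5859, 0.0411, 0.1556]
tool_rot: [3.14, -0.0, 1.572]
force: [4.1, -1.2, 7.6]
grip_width: 0.0128
finger_force: 41.8
```

```bash
python3 -c "
from h import *
goto([.585,.042,.152],-89.5);s=bot.observe();print(s['force'],s['moment'],s['finger_force'])"
```

```text
17.2 [ 0.28  0.63 -0.66  1.75  0.47  0.93 -0.57] [0.5859 0.0411 0.1556] yaw 90.1 w 0.0128 shift [ 0.0009 -0.0009  0.0036] twist [ 0.002 -0.    -0.007]
[ 4.1014998  -1.24692095  7.59784337] [-0.31088459 -0.75307107  0.05470693] 41.81045651435852
```

Request:
{"api": "apply_moves", "payload": {"claw": [0,0,0,0,0,0,0,0,0,0,0], "xyz": [[0,0,0],[0,0,0],[0,0,0],[0,0,0],[0,0,0],[0,0,0],[0,0,0],[0,0,0],[0,0,0],[0,0,0],[0,0,0]], "twist": [[0,0,0.08],[0,0,0.08],[0,0,0.08],[0,0,0.08],[0,0,0.08],[0,0,0.08],[0,0,0.08],[0,0,0.08],[0,0,0.08],[0,0,0.08],[0,0,0]]}}

```text
clock: 18.3
position: [0.5852, 0.0415, 0.1557]
tool_rot: [3.141, -0.001, 0.77]
force: [-1.5, 0.1, 9.9]
grip_width: 0.0129
finger_force: 42.2
```

```bash
python3 -c "
from h import *
goto([.5145,-.1665,.155],-90.1);s=bot.observe();print(s['force'],s['moment'],s['finger_force'])"
```

```text
18.3 [ 0.15  0.58 -0.46  1.76  0.33  0.88 -1.26] [0.5852 0.0415 0.1557] yaw 44.1 w 0.0129 shift [-0.1955  0.1001  0.0005] twist [ 0.001 -0.001 -0.799]
[-1.45038616  0.08216186  9.88115449] [ 0.00496946  0.4086012  -0.07250866] 42.172454595565796
```

Request:
{"api": "apply_moves", "payload": {"claw": [0.06,0.06,0.06,0.06,0.06,0.06,0.06,0.06,0.06,0.06,0.06,0.06,0.06,0.06,0.06,0.06,0.06,0.06,0.06], "xyz": [[0,0,0],[0,0,0],[0,0,0],[0,0,-0.04],[0,0,-0.04],[-0.0326,0.0167,0],[-0.0326,0.0167,0],[-0.0326,0.0167,0],[-0.0326,0.0167,0],[-0.0326,0.0167,0],[-0.0326,0.0167,0],[0,0,0],[0,0,0],[0,0,0],[0,0,0],[0,0,0],[0,0,0],[0,0,0],[0,0,0]], "twist": [[0,0,0],[0,0,0],[0,0,0],[0,0,0],[0,0,0],[0,0,0],[0,0,0],[0,0,0],[0,0,0],[0,0,0],[0,0,0],[0,0,-0.133],[0,0,-0.133],[0,0,-0.133],[0,0,-0.133],[0,0,-0.133],[0,0,-0.134],[0,0,0],[0,0,0]]}}

```text
clock: 20.2
position: [0.5145, -0.1673, 0.2341]
tool_rot: [-3.14, -0.001, 1.567]
force: [-0.7, -0.1, -0.3]
grip_width: 0.0603
finger_force: 0.0
```

```bash
python3 -c "
from h import *
goto([.5145,-.1665,.152],-90.1);s=bot.observe();print(s['force'])"
```

```text
20.2 [ 0.68  0.45 -0.65  1.79  0.31  1.01 -0.09] [ 0.5145 -0.1673  0.2341] yaw 89.8 w 0.0603 shift [0.0008 0.0001 0.0821] twist [-0.001 -0.001 -0.002]
[-0.67112633 -0.05548127 -0.27618949]
```

Request:
{"api": "apply_moves", "payload": {"claw": [0.06,0.06,0.06,0.06,0.0,0.0,0.0,0.0,0.0,0.0], "xyz": [[0.0005,0,0.026],[0,0,0.026],[0,0,0.027],[0,0,0],[0,0,0],[0,0,0],[0,0,0],[0,0,0],[0,0,0],[0,0,0]], "twist": [[0,0,0],[0,0,0],[0,0,0],[0,0,0],[0,0,0],[0,0,0],[0,0,0],[0,0,0],[0,0,0],[0,0,0]], "force": 40}}

```text
clock: 21.2
position: [0.5144, -0.1668, 0.1564]
tool_rot: [-3.141, 0.001, 1.571]
force: [-7.0, 1.4, 14.6]
grip_width: 0.0135
finger_force: 39.3
```

Request:
{"api": "apply_moves", "payload": {"claw": [0,0,0,0,0,0,0,0,0,0,0], "xyz": [[0,0,0],[0,0,0],[0,0,0],[0,0,0],[0,0,0],[0,0,0],[0,0,0],[0,0,0],[0,0,0],[0,0,0],[0,0,0]], "twist": [[0,0,0.08],[0,0,0.08],[0,0,0.08],[0,0,0.08],[0,0,0.08],[0,0,0.08],[0,0,0.08],[0,0,0.08],[0,0,0.08],[0,0,0.08],[0,0,0]]}}

```text
clock: 22.3
position: [0.5137, -0.1666, 0.1564]
tool_rot: [-3.14, 0.002, 0.768]
force: [-12.1, 3.0, 18.1]
grip_width: 0.0132
finger_force: 39.9
```

Request:
{"api": "apply_moves", "payload": {"claw": [0.06,0.06,0.06,0.06,0.06,0.06,0.06,0.06,0.06,0.06,0.06,0.06,0.06,0.06], "xyz": [[0,0,0],[0,0,0],[0,0,0],[0,0,-0.04],[0,0,-0.04],[0,0,-0.04],[-0.04,0.02,0],[-0.04,0.02,0],[-0.04,0.02,0],[-0.04,0.02,0],[-0.04,0.02,0],[-0.04,0.02,0],[0,0,0],[0,0,0]], "twist": [[0,0,0],[0,0,0],[0,0,0],[0,0,0],[0,0,0],[0,0,0],[0,0,0],[0,0,0],[0,0,0],[0,0,0],[0,0,0],[0,0,0],[0,0,0],[0,0,0]]}}

```text
clock: 23.7
position: [0.4258, -0.4208, 0.2749]
tool_rot: [-3.14, 0.0, 0.77]
force: [0.2, -0.0, 0.3]
grip_width: 0.06
finger_force: 0.0
```

```bash
python3 -c "
from h import *
cam('top','t4.png');cam('scene','s4.png')
im=cv2.imread('pics/t4.png');jm=cv2.imread('pics/s4.png');cv2.imwrite('pics/t4c.png',np.hstack([cv2.resize(im[170:390,190:440],(400,352)),cv2.resize(jm[80:300,80:330],(400,352))]))"
```

```text
(no output)
```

View pics/t4c.png

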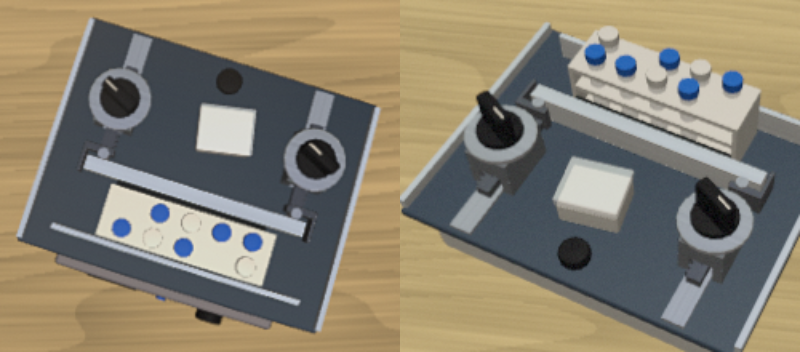

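Both knobs point the same way at about 2.04 rad, and the bar lies square beside the rack. One check on the bar's x position before handing in.

```bash
python3 - <<'E'
from h import *
f,K=cam('top'); c,s=np.cos(np.radians(-18.8)),np.sin(np.radians(-18.8))
o=np.array([.585,.0415])/2+np.array([.5143,-.1666])/2  # mid of knobs = x +45
def sh(P): d=P[:2]-o; return (d[0]*c+d[1]*s+.045, -d[0]*s+d[1]*c)
for d in bot.find_in('top','clamp_bar')+bot.find_in('scene','clamp_bar'): print(sh(d['position']),d['score'])
hsv=cv2.cvtColor(f['img'],cv2.COLOR_RGB2GRAY)
# profile across bar at several y
for y in (-.08,-.05,0,.05,.08):
    xs=np.arange(-.06,.02,.001); P=[[*(o+np.array([(x-.045)*c-y*s,(x-.045)*s+y*c])),.115] for x in xs]
    p=proj(f,K,P).astype(np.float32); g=cv2.remap(hsv,p[None,:,0],p[None,:,1],cv2.INTER_LINEAR)[0]
    b=(g>150)&(xs>-.042); print(y,xs[b].min() if b.any() else 0,xs[b].max() if b.any() else 0, g[::4])
E
```

```text
(np.float64(-0.02629383029916836), np.float64(0.00726187037018574)) 0.92
-0.08 -0.035999999999999976 -0.021999999999999964 [ 99  98 159 218 171  39 172 184 185 191  81  70  70  71  70  71  69  69
  69  67]
-0.05 -0.035999999999999976 -0.021999999999999964 [218 218 216 216 180  30 164 182 184 189  89  71  71  73  71  73  70  72
  70  70]
0 -0.034999999999999976 -0.021999999999999964 [215 214 212 184 199  36 149 185 186 189  87  71  74  71  72  72  72  71
  71  71]
0.05 -0.034999999999999976 -0.020999999999999963 [214 213 213 215 202  37 150 185 189 190  97  72  73  71  72  72  72  70
  71  69]
0.08 -0.034999999999999976 -0.021999999999999964 [213 213 212 213 211  33 123 187 187 186  99  71  72  71  72  72  71  71
  70  71]
```

```bash
python3 -c "
from workcell import bot
print(bot.job_done())"
```

```text
the job is handed in; nothing more can be done
None
```

I closed the clamp bar by its knobs in two alternating turns each and handed in the job at about 24 s; both knobs read about 2.04 rad, and the bar measured square within about 0.5° with its middle at about x −0.03 m, but the hand-in returned no verdict.

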